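# Set up the deburring cup: unclamp, slide to the red mark, clamp, put the lid on

## Task

Get the deburring cup ready for its run: swing the red-knobbed clamp lever fully over to release the carriage, slide the carriage until its white index line is centred on the red mark (not the blue one), and swing the lever fully back to clamp it there. Then take the orange lid from its sloping rest and set it on the cup so that it sits fully down and level, and let go. Leave the other things on the bench as they are.

Things in the scene. Friction and masses are not known exactly. Their poses are not given: they have to be found in the camera images.
- rail: fixed slide rail on the bench: grey base plate 140 x 430 x 8 mm carrying a steel bar 50 mm wide, with low blue end blocks. Origin: centre of the underside, on the bench. Its y axis runs along the rail (the carriage slides along it), x across it, away from the robot; z up.
- carriage (a joint): position of the carriage along the rail, m: 0 at mid rail, growing towards the rail's +y, range -0.085 to 0.085. The green carriage plate is 100 mm (x) by 250 mm (y), top 44 mm above the bench; it cannot be moved while the lever clamps it, and slides with about 3 N when released.
- index (a point): middle of the carriage, on top of the plate under the cup, at the y of the white index line (3 mm wide; drawn on the plate's edges on both long sides, pointing at the marks). Axes as the rail's.
- grip_post (a point): centre of the top of the black square grip post standing on the carriage's -y end, 18 x 18 mm, 50 mm high (44 to 94 mm above the bench), 105 mm from the index line; its sides are parallel to the rail's axes. Pinch it from above to slide the carriage.
- red_mark: red painted stripe, 10 mm wide along the rail, on the base plate on both sides of the carriage; origin at its middle on the rail's centre line, axes as the rail's. The carriage goes here.
- blue_mark: the same stripe in blue: the wrong position.
- lever (a joint): angle of the clamp lever, rad: 0 = clamped (leaning 30 degrees to the rail's -x, towards the robot), 1.3 = fully released (leaning about 45 degrees to +x). It turns about an axis parallel to the rail's y, 50 mm above the bench on the rail's centre line, at the carriage's +y end, 100 mm from the index line. Moving it in the clamped part takes 8 to 15 N at the knob; it stays where it is left.
- lever_tip (a point): centre of the red ball knob, 22 mm diameter, at the end of the lever, 75 mm from the lever's axis (rod 12 mm diameter). It turns with the lever.
- cup_rim (a point): centre of the mouth of the steel cup bolted to the middle of the carriage, above the index line: outside diameter 92 mm, wall 4 mm, rim 104 mm above the bench.
- lid: loose orange lid, 0.14 kg: flange 100 mm diameter, 4 mm thick; spigot below (79 mm diameter, 8 mm deep) that drops into the cup's mouth (84 mm); black grip bar on top, 44 mm along its x, 14 mm along its y, 4 to 30 mm above the origin. Origin: centre of the flange's underside, which meets the cup's rim when seated; z up through the bar. Starts on the rest, tilted 35 degrees, its x up the slope.
- lid_rest: fixed aluminium rest, 130 x 120 mm, with a board sloping 35 degrees that faces its own -x, and two pegs that keep the lid from sliding down. Origin: centre of its underside on the bench.
- parts_bin: fixed blue open bin of small black parts, 120 x 130 x 60 mm; bystander.
- part_a: black machined part, foot 70 x 34 mm with an upright, 110 mm high; bystander. Origin: centre of its underside.
- part_b: as part_a.
- part_c: as part_a.
- tin: yellow tin, 60 mm diameter, 85 mm high; bystander. Origin: centre of its underside.
- file: flat file with red handle, about 240 mm long, lying; bystander.
- screwdriver: screwdriver lying on the bench; bystander.
Mind the look-alikes: they are no part of the job. Of the things shaped like the lid, the orange one is meant.

How it is judged:
On the way, in this order (a step that is already met when the one before it is completed fails the run):
1. the clamp lever is swung over to released (past 1.1 rad) while the carriage is still away from the red mark (value of joint lever above 1.1 rad and (y of index in the frame of red_mark below -0.01 m or y of index in the frame of red_mark above 0.01 m)), for 0.1 s.
2. with the lever released (past 0.9 rad), the carriage's index line is brought to the red mark, within 5 mm (value of joint lever above 0.9 rad and y of index in the frame of red_mark between -0.005 and 0.005 m), for 0.2 s.
3. the lever is swung back to clamped (below 0.2 rad) with the index line within 5 mm of the red mark (value of joint lever below 0.2 rad and y of index in the frame of red_mark between -0.005 and 0.005 m), for 0.2 s.
4. the lid is seated on the cup: flange within 3 mm of the rim's height, within 5 mm of its centre, level within 0.06 rad (z of lid in the frame of cup_rim between -0.003 and 0.003 m and horizontal distance between lid and cup_rim below 0.005 m and angle between lid's own z axis and vertical below 0.06 rad), for 0.2 s.
At the end, for the whole second after the job is handed in: The lever is clamped (below 0.2 rad), the carriage's index line is within 5 mm of the middle of the red mark, and the lid lies released and at rest on the cup: flange within 3 mm of the rim's height, centred within 5 mm, level within 0.06 rad (all of step 3 and all of step 4 and linear speed of lid below 0.02 m/s and contact force between lid and the fingers below 0.1 N); the robot touches nothing.
It fails at once if another thing on the bench is pushed more than 30 mm from its place (distance of any of part_a, part_b, part_c, tin, file, screwdriver from where it was at the start of the episode above 0.03 m).
It also fails if it takes over 72 s, if anything falls off the work surface, if the arm or the gripper's body presses on something with over 40 N, if the wrist force passes 120 N, or if a joint passes its speed limit or range.

## Robot

A 6-joint arm with a two-finger parallel gripper is mounted at the origin on the work surface. World frame = base frame: x ahead of the robot, y to its left, z up, the work surface at z = 0. Lengths are in m, angles in rad, forces in N, time in s.
With the tool pointing down it reaches from about 0.375 to 0.9 m from the base axis. Payload 3.1 kg.
Tool frame: the origin (TCP) lies at the very end of the fingers, on their centre line; the grasp point (between the pads) lies 19 mm behind it (robot.grip_depth is the distance from the TCP to the grasp point, in m); z points along the fingers, y is the direction in which the jaws open and shut (so a half turn about z gives the same grasp; the last joint's range is limited). The gripper opens to 87 mm and grips with 3 to 60 N. Pads are 19 mm wide; open, the fingers measure 117 mm over their backs; the gripper's body (75 mm by 190 mm) begins 51 mm behind the grasp point.
Start: joints at [0.961, 0.527, 1.433, -0, 1.181, -0.178], TCP at [0.262, 0.568, 0.223] pointing down, gripper open.
Joint ranges: [-3.08, 3.08], [-0.75, 2.2], [0.22, 2.44], [-1.43, 4.57], [0, 2.65], [-2.85, 2.85]. Speed limits (rad/s): [2.79, 2.79, 3.14, 3.14, 3.14, 3.14].

## Interface

Orientations are given as a unit quaternion [x, y, z, w].
In Python, from rig import robot gives the robot as it stands.
- The arm moves only by the tool drive_tool, never from a script. Its argument "series" is a list of rows, each a list of 7 numbers: the shift along the tool's x, y, z in m, then the turn, a rotation vector about the tool's x, y, z in degrees, then the opening, from 0 (shut) to 1 (fully open). A call has 1 to 5 rows; each row shifts and turns the commanded pose from where the row before left it, along the tool's axes as they then stand; what a row does not reach is not made up. A row lasts 1/8 s, in which the tool goes at most 62.5 mm and 10.7 degrees, less where a joint would pass 70% of its speed; a pose out of reach is approached as far as the arm can. A call is refused whole if a number of a shift passes 0.0625 or a number of a turn 10.7, either way. A call with a gripper value outside its range is refused whole. The fingers move at their own pace and stop on an object; "squeeze" is the grip in N (left out, the last holds). Time passes only in rows, so rows that do not move let the fingers close. It gives the time, the measured TCP pose, the force and the opening at its end, in the units of the state.
- robot.get_obs(): the state, without advancing time (a new reading comes with each control period).
- robot.camera(name): name is "scene" or "top" or "wrist"; returns (picture, depth): 420x560x3 uint8, blue, green, red; 420x560 float32, m along the optical axis (not along the pixel's ray), 0 where there is no reading.
- robot.camera_model(name): a dict with "fx", "fy", "cx", "cy" (pixels), "R" (3x3) and "t" (3): a world point X has camera coordinates R X + t. Camera axes: x right, y down, z forward; pixel columns grow to the right and rows downward; lengths in m; the calibration is good to about 2 mm. A picture is of the moment at which its call begins: read the wrist's pose just before it. camera_model takes no time and is no camera call; for the wrist camera it gives the pose at the moment of the call.
- robot.hand_in(): hands the job in, once; it reports no verdict.
The state is a dict: "time": time; "q": joint angles; "joint_velocities": joint speeds; "joint_torque": joint torques, N m; "position": TCP position; "tool_rot": TCP orientation; "ft_force": force on the tool from outside, world axes, zero at the start; "moment": the same for the moment, N m; "grip_width": finger opening in m.
Only numpy, scipy, OpenCV 4.12 (cv2) and the standard library are available. Lean on these libraries where they do the work, as an engineer would, in place of code of your own. Each camera call takes 0.05 s, during which the arm holds its last target. There are 200 camera calls.

## Working session

There is one attempt and no reset: what is moved stays moved. The work goes in short steps, Python scripts to look and compute and a tool call to move; the robot and the scene stay as the last step left them, time stands still between calls to the robot, and variables do not carry over. Pictures are saved under pics/ and viewed, about 8 in all and at most 12, crops included, and the job is handed in when it is done.

Besides the shell and the picture viewer there is one more tool, called after "Call:" as a command line: name --pt "numbers of a row" for each row, then --argument value for the rest. drive_tool: Moves the arm, as the interface text tells. Its arguments: {"type":"object","properties":{"series":{"type":"array"},"squeeze":{"type":"number"}},"required":["series"]}

```bash
mkdir -p pics; ls; python3 - <<'E'
from rig import robot
import cv2,numpy as np
o=robot.get_obs(); print(o)
for n in("scene","top"):
    p,d=robot.camera(n); cv2.imwrite(f"pics/{n}0.png",p); np.save(f"pics/{n}0.npy",d); print(n,robot.camera_model(n))
E
```

```text
pics
{'time': 0.0, 'q': array([ 9.60490843e-01,  5.28479594e-01,  1.43393219e+00, -5.19440996e-05,
        1.18140464e+00, -1.78499949e-01]), 'joint_velocities': array([ 0.00092996,  0.00108687,  0.00165013,  0.00107644,  0.00053025,
       -0.00159134]), 'joint_torque': array([-5.11235085e-04, -4.40044892e+01, -1.76596606e+01,  6.34155096e-02,
        5.80683863e-02, -1.70844100e-04]), 'position': array([0.26111597, 0.56700872, 0.2215539 ]), 'tool_rot': array([ 2.14219534e-01,  9.76784907e-01, -1.03575055e-03, -4.05076672e-04]), 'ft_force': array([ 0.49113728, -0.21957938, -0.21386592]), 'moment': array([-0.03975687,  0.03545825,  0.02464765]), 'grip_width': 0.08709522484231741}
scene {'fx': 473.78964017125924, 'fy': 473.78964017125924, 'cx': 277.99014935568346, 'cy': 217.0516275959907, 'R': array([[ 0.72665623,  0.68697301,  0.00622923],
       [ 0.48966594, -0.51154919, -0.70607697],
       [-0.48186926,  0.51612547, -0.7081077 ]]), 't': array([-0.38205966, -0.17495641,  1.56676914])}
top {'fx': 415.82250798784094, 'fy': 415.82250798784094, 'cx': 279.69580718070426, 'cy': 207.99468282664603, 'R': array([[ 0.01550287, -0.99973702,  0.01689804],
       [-0.99757451, -0.01661187, -0.0675955 ],
       [ 0.06785843, -0.01580913, -0.9975697 ]]), 't': array([-0.01880207,  0.54345373,  1.10467048])}
```

View pics/top0.png

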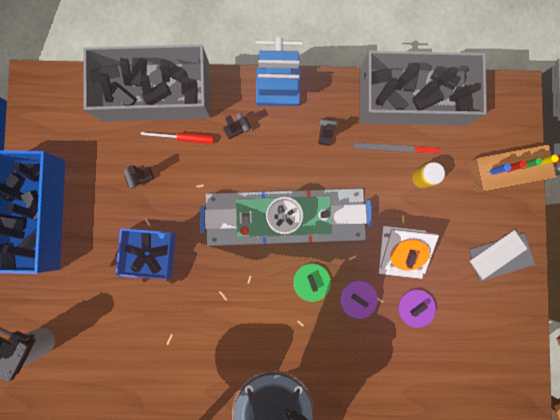

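View pics/scene0.png

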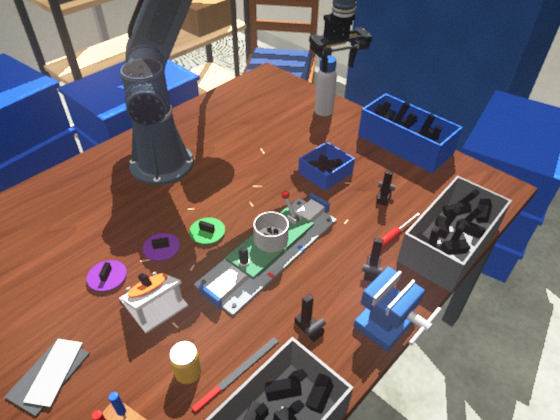

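The top view shows the rail around (285,218), the red knob at (244,231), the black post at (325,213), red mark ticks near (310,192)/(310,240), blue ticks near (264,193), and the orange lid on its rest at (410,254). The scene view agrees.

Lid candidates in the top view are orange (410,254), green (312,282), purple (359,299) and purple (417,308). I choose orange on the sloping rest. For marks, the red at x≈310 is right and the blue at x≈264 is wrong. I'll measure and check in one close crop.

```bash
cat > h.py <<'E'
import numpy as np,cv2
from scipy.spatial.transform import Rotation as Ro
from rig import robot
def unproj(m,u,v,d):
    u,v,d=map(np.asarray,(u,v,d)); c=np.stack([(u-m['cx'])/m['fx']*d,(v-m['cy'])/m['fy']*d,d],-1)
    return (c-m['t'])@m['R']
def plane(m,u,v,z):
    o=-m['R'].T@m['t']; r=np.stack([(np.asarray(u)-m['cx'])/m['fx'],(np.asarray(v)-m['cy'])/m['fy'],np.ones(np.shape(u))],-1)@m['R']
    return o+r*((z-o[2])/r[...,2])[...,None]
def mask(p,lo,hi):
    return cv2.inRange(cv2.cvtColor(p,cv2.COLOR_BGR2HSV),np.array(lo),np.array(hi))
def red(p): return mask(p,(0,150,90),(7,255,255))|mask(p,(173,150,90),(180,255,255))
def blobs(mk,mn=4):
    n,l,s,c=cv2.connectedComponentsWithStats(mk)
    return [(c[i],s[i],l==i) for i in range(1,n) if s[i][4]>=mn]
E
python3 - <<'E'
from h import *
p=cv2.imread('pics/top0.png');d=np.load('pics/top0.npy');m=robot.camera_model('top')
def rep(name,mk,x0,y0,x1,y1,mn=4):
    r=np.zeros_like(mk);r[y0:y1,x0:x1]=mk[y0:y1,x0:x1]
    for c,s,l in blobs(r,mn):
        v,u=np.nonzero(l&(d>0)); P=np.median(unproj(m,u,v,d[v,u]),0); print(name,c.round(1),s,P.round(4))
rep('red',red(p),195,180,380,250)
rep('blue',mask(p,(105,120,50),(130,255,255)),195,180,380,250)
rep('green',mask(p,(60,80,40),(90,255,255)),195,180,380,250,50)
rep('orange',mask(p,(8,180,150),(20,255,255)),380,220,440,280,50)
# black post/bar
k=mask(p,(0,0,0),(180,255,60))
rep('blk',k,312,200,340,222,10);rep('bar',k,395,235,430,275,10)
cv2.imwrite('pics/crop.png',cv2.resize(p[180:285,195:445],None,fx=3.2,fy=3.2,interpolation=cv2.INTER_CUBIC))
# steel plate points
u,v=np.meshgrid(np.arange(200,372),np.arange(185,247));P=unproj(m,u,v,d[185:247,200:372])
z=P[...,2];w=(abs(z-.008)<.004);print('plate z pts',w.sum());q=P[w];r=cv2.minAreaRect((q[:,:2]*1000).astype(np.float32));print(r)
# rim: z about .104
w=abs(z-.104)<.004; vv,uu=np.nonzero(w); q=P[w];q=q[(abs(uu+200-285)<25)];print('rim',len(q),cv2.minEnclosingCircle((q[:,:2]*1000).astype(np.float32)))
E
```

```text
red [308.3 192.6] [307 190   3   7  15] [ 0.5891 -0.0868  0.0109]
red [244.1 230.4] [241 227   7   8  47] [0.4812 0.0776 0.1248]
red [310.1 238.4] [309 236   3   6  17] [ 0.4641 -0.0938  0.0097]
blue [263.  194.5] [262 192   3   6  18] [0.5802 0.0358 0.0099]
blue [368.2 211.7] [365 201   6  24  89] [ 0.5357 -0.2444  0.0419]
blue [202.  219.1] [200 207   5  25  80] [0.5097 0.1944 0.0418]
blue [264.  239.8] [263 237   3   6  16] [0.4568 0.0309 0.0102]
green [316.3 212.3] [292 197  38  37 289] [ 0.541  -0.1108  0.0441]
green [257.7 206.6] [236 198  43  37 350] [0.5517 0.0451 0.044 ]
orange [409.3 253.7] [391 240  38  30 746] [ 0.4295 -0.339   0.0701]
plate z pts 3152
((524.7930908203125, -31.287887573242188), (167.1150665283203, 458.04949951171875), 0.9445908069610596)
rim 181 ((522.2803955078125, -19.552806854248047), 45.78777313232422)
```

View pics/crop.png

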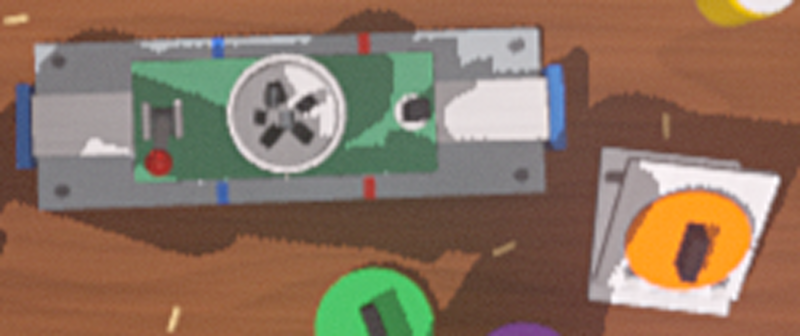

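The crop confirms the orange lid on the white slope, the red and blue stripes on both plate edges, and the knob on the robot side of the lever's bracket. The rail yaw is about 3.3°, the slide needed about −0.071 m, and the heights match the given ones. Next I align the tool with the rail and fly to the lever.

Call:
drive_tool --pt "0 0 0 0 0 -9.4 0" --pt "0 0 0 0 0 -9.4 0" --pt "0 0 0 0 0 -9.4 0" --pt "-0.012 -0.049 0 0 0 0 0" --pt "-0.012 -0.049 0 0 0 0 0" --squeeze 30

```text
time: 0.72
position: [0.2912, 0.4702, 0.2219]
tool_rot: [-0.031, 1.0, -0.0, -0.0]
ft_force: [-0.4, 0.2, -0.5]
grip_width: 0.0451
```

Call:
drive_tool --pt "-0.012 -0.05 0 0 0 0 0" --pt "-0.012 -0.05 0 0 0 0 0" --pt "-0.012 -0.05 0 0 0 0 0" --pt "-0.012 -0.05 0 0 0 0 0" --pt "-0.012 -0.05 0 0 0 0 0"

```text
time: 1.35
position: [0.3665, 0.2238, 0.2224]
tool_rot: [-0.03, 1.0, -0.0, -0.0]
ft_force: [1.0, -0.1, -0.6]
grip_width: 0.0018
```

Call:
drive_tool --pt "-0.012 -0.05 0 0 0 0 0" --pt "-0.012 -0.05 0 0 0 0 0" --pt "-0.012 -0.05 0 0 0 0 0" --pt "0 0 0 0 0 0 0"

```text
time: 1.85
position: [0.4128, 0.0749, 0.2225]
tool_rot: [-0.027, 1.0, -0.0, 0.001]
ft_force: [-0.4, 0.9, -0.5]
grip_width: 0.0003
```

```bash
python3 - <<'E'
from h import *
o=robot.get_obs();R=Ro.from_quat(o['tool_rot']).as_matrix();print(o['time'],o['position'],R.round(3).tolist(),o['ft_force'])
m=robot.camera_model('wrist');p,d=robot.camera('wrist');cv2.imwrite('pics/w1.png',p);np.save('pics/w1.npy',d)
for c,s,l in blobs(red(p),20):
    v,u=np.nonzero(l&(d>0)); 
    if len(u): print('red',c.round(1),s,np.median(unproj(m,u,v,d[v,u]),0).round(4))
E
```

```text
1.85 [0.4128279  0.07488582 0.22254976] [[-0.999, -0.054, 0.001], [-0.054, 0.999, -0.001], [-0.001, -0.001, -1.0]] [-0.4395441   0.94340763 -0.51439376]
red [131.7 216.5] [127 210  10  14 111] [ 0.4619 -0.0936  0.0109]
red [282.8 285.6] [282 274   3  24  61] [0.4064 0.0745 0.2461]
```

View pics/w1.png

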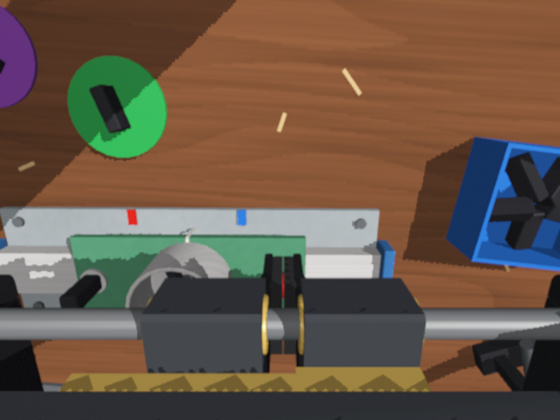

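The wrist view has the white index tick at (187,235), the red stripe at (132,217), the blue at (241,217), and the closed fingers in front of the knob. The TCP y matches the lever, so I go down and push.

Call:
drive_tool --pt "0 0.003 0.06 0 0 0 0" --pt "0 0 0.06 0 0 0 0" --pt "0 0 0 0 0 0 0" --pt "-0.02 0 0 0 0 0 0" --pt "-0.015 0 0 0 0 0 0"

```text
time: 2.52
position: [0.4481, 0.0837, 0.1051]
tool_rot: [-0.031, 1.0, -0.0, 0.002]
ft_force: [-0.6, 0.5, 0.3]
grip_width: 0.0
```

Call:
drive_tool --pt "-0.012 0 0 0 0 0 0" --pt "-0.012 0 0 0 0 0 0" --pt "-0.012 0 0 0 0 0 0" --pt "-0.012 0 0 0 0 0 0"

```text
time: 3.02
position: [0.4931, 0.0862, 0.1036]
tool_rot: [-0.03, 1.0, 0.0, -0.001]
ft_force: [-1.3, -0.4, 1.6]
grip_width: 0.0006
```

Call:
drive_tool --pt "-0.012 0 0 0 0 0 0" --pt "-0.012 0 0 0 0 0 0" --pt "-0.012 0 0 0 0 0 0" --pt "0 0 0 0 0 0 0"

```text
time: 3.52
position: [0.532, 0.0878, 0.1026]
tool_rot: [-0.03, 1.0, -0.0, 0.001]
ft_force: [0.7, 1.2, -1.2]
grip_width: 0.0006
```

Call:
drive_tool --pt "-0.005 0 0 0 0 0 0" --pt "-0.005 0 0 0 0 0 0" --pt "0 0 0 0 0 0 0"

```text
time: 3.9
position: [0.5405, 0.0885, 0.1026]
tool_rot: [-0.03, 1.0, -0.0, 0.0]
ft_force: [-0.9, 0.1, -0.1]
grip_width: 0.0004
```

```bash
python3 - <<'E'
from h import *
p,d=robot.camera('scene');cv2.imwrite('pics/s1.png',cv2.resize(p[150:320,180:360],None,fx=3.2,fy=3.2))
m=robot.camera_model('scene')
for c,s,l in blobs(red(p),8):
    v,u=np.nonzero(l&(d>0)); 
    if len(u): print('red',c.round(1),s,np.median(unproj(m,u,v,d[v,u]),0).round(4))
E
```

```text
red [308.3 209.9] [306 208   6   5  24] [0.5641 0.0745 0.1156]
red [390.5 235.3] [381 226  20  22 179] [0.7376 0.2347 0.0223]
red [270.6 274.6] [268 273   6   4  14] [ 0.5844 -0.0897  0.0104]
red [205.4 399.1] [191 386  30  28 288] [ 0.7131 -0.4218  0.0069]
red [ 97.1 415.2] [ 91 410  15  10 109] [ 0.6516 -0.6014  0.1439]
```

View pics/s1.png

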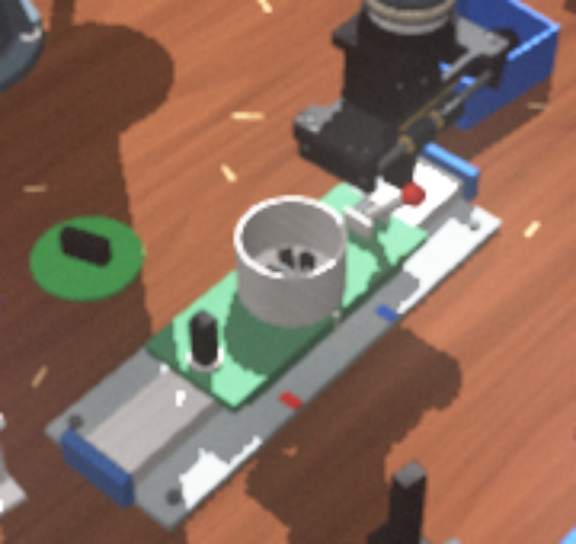

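The scene crop shows the knob (412,193) swung to +x, at about 1.1–1.2 rad. I push a bit more to reach the stop.

Call:
drive_tool --pt "-0.006 0 0.002 0 0 0 0" --pt "-0.006 0 0.002 0 0 0 0" --pt "0 0 0 0 0 0 0"

```text
time: 4.32
position: [0.5466, 0.0893, 0.0983]
tool_rot: [-0.03, 1.0, 0.0, -0.006]
ft_force: [-9.5, -0.9, 9.4]
grip_width: 0.0005
```

Call:
drive_tool --pt "-0.004 0 0 0 0 0 0" --pt "0 0 0 0 0 0 0"

```text
time: 4.58
position: [0.5469, 0.0894, 0.0981]
tool_rot: [-0.031, 0.999, -0.0, -0.01]
ft_force: [-15.8, -1.1, 13.1]
grip_width: 0.0001
```

```bash
python3 - <<'E'
from h import *
p,d=robot.camera('scene')
m=robot.camera_model('scene');print(robot.get_obs()['ft_force'])
for c,s,l in blobs(red(p)[:230,:350].copy(),8):
    v,u=np.nonzero(l&(d[:230,:350]>0)); print('red',c.round(1),s,np.median(unproj(m,u,v,d[v,u]),0).round(4))
E
```

```text
[-14.44703818  -2.85154963  13.26227353]
red [310.  212.3] [307 209   7   7  33] [0.5712 0.0749 0.1113]
```

Stop reached: the force rises to about 20 N. I retreat upward and go to the grip post.

Call:
drive_tool --pt "0.03 0 0 0 0 0 0" --pt "0 0 -0.055 0 0 0 0.5" --pt "0 0 -0.04 0 0 0 0.5" --pt "0 -0.05 0 0 0 0 0.5" --pt "0 -0.05 0 0 0 0 0.5"

```text
time: 5.25
position: [0.5334, -0.0129, 0.1947]
tool_rot: [-0.031, 1.0, -0.001, 0.002]
ft_force: [0.7, 0.1, -0.5]
grip_width: 0.0324
```

Call:
drive_tool --pt "0 -0.05 0 0 0 0 0.5" --pt "0 -0.05 0 0 0 0 0.5" --pt "0 0 0 0 0 0 0.5" --pt "0 0 0 0 0 0 0.5"

```text
time: 5.75
position: [0.538, -0.1118, 0.1934]
tool_rot: [-0.03, 1.0, 0.0, -0.0]
ft_force: [0.1, 0.2, -0.5]
grip_width: 0.0437
```

```bash
python3 - <<'E'
from h import *
o=robot.get_obs();print(o['time'],o['position'],Ro.from_quat(o['tool_rot']).as_matrix().round(3).tolist(),o['ft_force'],o['grip_width'])
m=robot.camera_model('wrist');p,d=robot.camera('wrist');cv2.imwrite('pics/w2.png',p);np.save('pics/w2.npy',d)
mt=robot.camera_model('top');pt,dt=robot.camera('top');cv2.imwrite('pics/t2.png',pt);np.save('pics/t2.npy',dt)
for c,s,l in blobs(red(p),20):print('red',c.round(1),s,plane(m,*c,.008).round(4))
for c,s,l in blobs(mask(p,(105,120,50),(130,255,255)),20):print('blue',c.round(1),s,plane(m,*c,.008).round(4))
E
```

```text
5.75 [ 0.5380135  -0.11183201  0.19337095] [[-0.998, -0.059, -0.0], [-0.059, 0.998, 0.001], [0.0, 0.001, -1.0]] [ 0.09436949  0.23605851 -0.51750953] 0.04372020645625117
red [305.6 112.2] [301 103  10  20 186] [ 0.4621 -0.0944  0.008 ]
red [302.  237.6] [298 234   9   8  70] [ 0.5914 -0.0878  0.008 ]
red [524.  267.3] [508 255  33  26 686] [0.6118 0.1595 0.008 ]
red [521.1 359.5] [510 348  23  25 417] [0.7338 0.1896 0.008 ]
blue [436. 114.] [430 105  13  20 200] [0.4564 0.031  0.008 ]
blue [139.2 176.8] [ 127  140   31   77 1298] [ 0.5351 -0.2579  0.008 ]
```

View pics/w2.png

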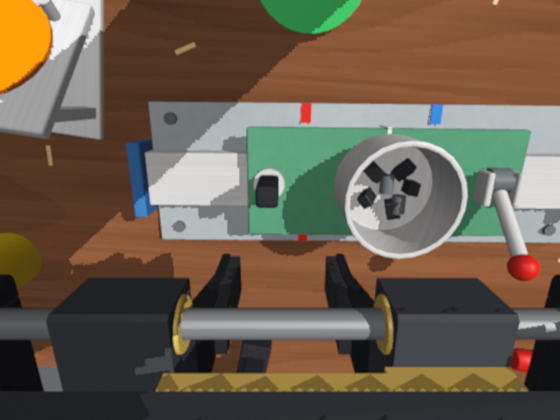

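The wrist view now shows the red stripe (306,112), the white tick (389,130), the post (267,190), the cup (405,190) and the lever leaning away with its knob at (523,267). The carriage index is still near the blue side.

```bash
cat > idx.py <<'E'
from h import *
ex=np.array([.9983,.0576]);ey=np.array([-.0576,.9983])
def idx(p,m,d,post=False):
    g=mask(p,(60,60,30),(90,255,255));r=red(p)
    mk=max((b for b in blobs(r,60) if b[0][1]<200),key=lambda b:b[1][4]);A=plane(m,*mk[0],.008)
    G=max(blobs(g,500),key=lambda b:b[1][4])[1];y0=G[1]
    # white tick: brightest pixels in rows near the plate's near edge
    w=mask(p,(0,0,150),(180,70,255));w[:y0-3]=0;w[y0+9:]=0;w[:,:G[0]+5]=0;w[:,G[0]+G[2]-5:]=0
    for c,s,l in blobs(w,3):
        P=plane(m,*c,.044);print('white',c.round(1),s,P.round(4),'y-off to red',((P-A)[:2]@ey).round(4))
    print('red',mk[0].round(1),A.round(4))
if __name__=='__main__':
    p=cv2.imread('pics/w2.png');d=np.load('pics/w2.npy');m=dict(robot.camera_model('wrist'))
    idx(p,m,d)
    v,u=np.mgrid[160:215,250:290];P=unproj(m,u,v,d[160:215,250:290]);w=(abs(P[...,2]-.094)<.004)
    q=P[w];print('post',len(q),q.min(0).round(4),q.max(0).round(4),q.mean(0).round(4))
    v,u=np.mgrid[130:260,330:470];P=unproj(m,u,v,d[130:260,330:470]);w=(abs(P[...,2]-.104)<.003)
    q=P[w];print('rim',len(q),cv2.minEnclosingCircle((q[:,:2]*1000).astype(np.float32)))
E
python3 idx.py
```

```text
white [320.8 125.4] [252 124 130   5 485] [ 0.4712 -0.0816  0.044 ] y-off to red 0.0113
red [305.6 112.2] [ 0.4619 -0.0935  0.008 ]
post 508 [ 0.5155 -0.1336  0.0904] [ 0.5337 -0.1157  0.0967] [ 0.5241 -0.1246  0.0943]
rim 2233 ((519.7523803710938, -19.818635940551758), 46.06927490234375)
```

Call:
drive_tool --pt "0.014 -0.012 0.04 0 0 0 0.5" --pt "0 0 0.045 0 0 0 0.5" --pt "0 0 0.045 0 0 0 0.5" --pt "0 0 0 0 0 0 0.5"

```text
time: 6.35
position: [0.5223, -0.1223, 0.0609]
tool_rot: [-0.031, 1.0, 0.002, -0.004]
ft_force: [-0.8, 0.4, 0.3]
grip_width: 0.0438
```

Call:
drive_tool --pt "0 0 0 0 0 0 0" --pt "0 0 0 0 0 0 0" --pt "0 0 0 0 0 0 0" --pt "0 0 0 0 0 0 0" --squeeze 20

```text
time: 6.85
position: [0.5257, -0.1251, 0.065]
tool_rot: [-0.03, 1.0, -0.001, 0.001]
ft_force: [-0.7, 0.9, 6.3]
grip_width: 0.0178
```

```bash
cat > look.py <<'E'
from idx import *
import sys
o=robot.get_obs();print(o['time'],o['position'].round(4),o['ft_force'].round(1),o['grip_width'])
m=robot.camera_model('wrist');p,d=robot.camera('wrist');n=sys.argv[1];cv2.imwrite(f'pics/{n}.png',p)
rs=[b for b in blobs(red(p),60) if b[0][1]<250];
for b in rs: print('red',b[0].round(1),b[1],plane(m,*b[0],.008).round(4))
P=unproj(m,*np.meshgrid(np.arange(560),np.arange(420)),d);w=(abs(P[...,2]-.104)<.003)&(d>0)&(abs(P[...,0]-.523)<.07)
w=w&(abs(P[...,1]-float(sys.argv[2]))<.06)
q=P[w];c=cv2.minEnclosingCircle((q[:,:2]*1000).astype(np.float32));print('rim',len(q),c)
for b in rs: print('yoff',((np.array(c[0])/1000-plane(m,*b[0],.008)[:2])@ey).round(4))
E
python3 look.py w3 -0.02
```

```text
6.85 [ 0.5257 -0.1251  0.065 ] [-0.7  0.9  6.3] 0.017849698436596746
red [338.9 141.1] [331 127  17  30 451] [ 0.4627 -0.0941  0.008 ]
rim 2018 ((517.3676147460938, -27.25714111328125), 43.227020263671875)
yoff 0.0636
```

Post gripped (17.8 mm wide). I slide −70 mm.

Call:
drive_tool --pt "0 -0.015 0 0 0 0 0" --pt "0 -0.015 0 0 0 0 0" --pt "0 -0.015 0 0 0 0 0" --pt "0 -0.015 0 0 0 0 0" --pt "0 -0.01 0 0 0 0 0"

```text
time: 7.52
position: [0.5291, -0.1945, 0.065]
tool_rot: [-0.029, 1.0, 0.0, 0.0]
ft_force: [-0.8, 3.2, 7.7]
grip_width: 0.0176
```

Call:
drive_tool --pt "0 0 0 0 0 0 0" --pt "0 0 0 0 0 0 0"

```text
time: 7.78
position: [0.5292, -0.196, 0.065]
tool_rot: [-0.03, 1.0, -0.001, 0.001]
ft_force: [-2.7, -2.5, 6.3]
grip_width: 0.0178
```

```bash
python3 look.py w4 -0.09
```

```text
7.775 [ 0.5292 -0.196   0.065 ] [-2.7 -2.5  6.3] 0.017830898453345036
red [454.3 142.9] [445 129  20  29 464] [ 0.4629 -0.0933  0.008 ]
rim 1999 ((520.8926391601562, -98.12232208251953), 43.327754974365234)
yoff -0.0081
```

View pics/w4.png

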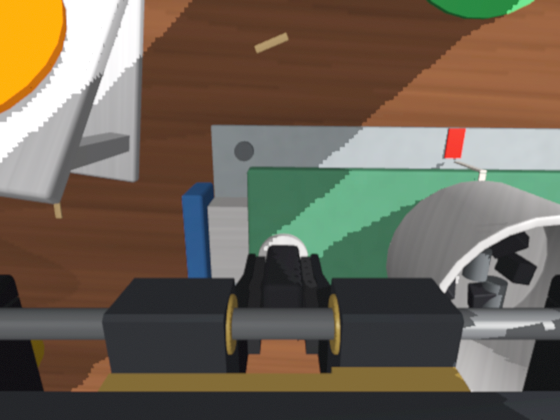

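The wrist view has the red stripe at (455,143) and the white tick at (483,174), with the post held. The rim is cut off in this view, so I measure from the tick.

```bash
python3 - <<'E'
from idx import *
p=cv2.imread('pics/w4.png');m=robot.camera_model('wrist')
A=plane(m,454.3,142.9,.008)
w=mask(p,(0,0,170),(180,90,255))[155:190,440:520]
for c,s,l in blobs(w,2):
    c=c+[440,155];s=s.copy();s[:2]+=[440,155]
    for z in(.044,.04,.03):
        P=plane(m,*c,z);print(c.round(1),s,z,P.round(4),((P-A)[:2]@ey).round(4))
pt,dt=robot.camera('top');mt=robot.camera_model('top')
for b in blobs(red(pt)[180:250,195:380].copy(),6): 
    c=b[0]+[195,180];print('top red',c,plane(mt,*c,.008).round(4))
P=unproj(mt,*np.meshgrid(np.arange(560),np.arange(420)),dt);w=(abs(P[...,2]-.104)<.004)&(dt>0)&(np.hypot(P[...,0]-.525,P[...,1]+.09)<.06)
q=P[w];print('rim top',len(q),cv2.minEnclosingCircle((q[:,:2]*1000).astype(np.float32)) if len(q) else 0)
E
```

```text
[485.2 165.6] [ 440  155   80   35 1270] 0.044 [ 0.4705 -0.0921  0.044 ] 0.0008
[485.2 165.6] [ 440  155   80   35 1270] 0.04 [ 0.4711 -0.0897  0.04  ] 0.0031
[485.2 165.6] [ 440  155   80   35 1270] 0.03 [ 0.4725 -0.0838  0.03  ] 0.009
[472. 180.] [471 180   3   1   3] 0.044 [ 0.4787 -0.0973  0.044 ] -0.0049
[472. 180.] [471 180   3   1   3] 0.04 [ 0.4794 -0.0951  0.04  ] -0.0027
[472. 180.] [471 180   3   1   3] 0.03 [ 0.4813 -0.0894  0.03  ] 0.0028
[463. 181.] [462 181   3   1   3] 0.044 [ 0.4795 -0.102   0.044 ] -0.0096
[463. 181.] [462 181   3   1   3] 0.04 [ 0.4803 -0.0999  0.04  ] -0.0075
[463. 181.] [462 181   3   1   3] 0.03 [ 0.4822 -0.0945  0.03  ] -0.0023
top red [271.74418605 194.06976744] [0.5822 0.0121 0.008 ]
top red [307.94117647 192.35294118] [ 0.5886 -0.0869  0.008 ]
rim top 74 ((525.485595703125, -89.40542602539062), 45.36564636230469)
```

The tick, cup centre and post arithmetic all agree within about 1 mm of the red mark. Now I release the post and fly to the far side of the lever.

Call:
drive_tool --pt "0 0 0 0 0 0 0.5" --pt "0 0 0 0 0 0 0.5" --pt "0 0 -0.045 0 0 0 0.5" --pt "0 0 -0.045 0 0 0 0.5" --pt "0 0 -0.035 0 0 0 0.5"

```text
time: 8.5
position: [0.5293, -0.1945, 0.1901]
tool_rot: [-0.03, 1.0, -0.0, 0.0]
ft_force: [-0.7, -0.5, -0.2]
grip_width: 0.043
```

Call:
drive_tool --pt "-0.023 0.051 0 0 0 0 0" --pt "-0.023 0.051 0 0 0 0 0" --pt "-0.023 0.051 0 0 0 0 0" --pt "-0.023 0.051 0 0 0 0 0" --pt "0 0 0 0 0 0 0"

```text
time: 9.12
position: [0.6091, 0.0187, 0.1882]
tool_rot: [-0.033, 0.999, 0.0, 0.0]
ft_force: [-0.3, -0.4, -0.5]
grip_width: 0.0032
```

```bash
python3 - <<'E'
from idx import *
o=robot.get_obs();print(o['time'],o['position'].round(4),o['ft_force'].round(1),o['grip_width'])
m=robot.camera_model('wrist');p,d=robot.camera('wrist');cv2.imwrite('pics/w5.png',p)
for b in blobs(red(p),40):
    v,u=np.nonzero(b[2]&(d>0));print('red',b[0].round(1),b[1],plane(m,*b[0],.008).round(4),np.median(unproj(m,u,v,d[v,u]),0).round(4))
P=unproj(m,*np.meshgrid(np.arange(560),np.arange(420)),d)
w=(abs(P[...,2]-.104)<.003)&(d>0)&(np.hypot(P[...,0]-.525,P[...,1]+.09)<.06)
q=P[w];print('rim',len(q),cv2.minEnclosingCircle((q[:,:2]*1000).astype(np.float32)))
E
```

```text
9.125 [0.6091 0.0187 0.1882] [-0.3 -0.4 -0.5] 0.003244738828758972
red [163.9  14.9] [158   6  12  19 201] [ 0.4598 -0.0952  0.008 ] [ 0.4603 -0.0943  0.0112]
red [175.1 160.4] [170 152  11  17 161] [ 0.5871 -0.089   0.008 ] [ 0.5867 -0.0883  0.0107]
red [275.8 170. ] [261 156  31  29 701] [0.5901 0.0107 0.008 ] [0.5701 0.0113 0.1125]
red [454.3 302.3] [418 294  88  15 728] [0.7269 0.2204 0.008 ] [0.721  0.211  0.0187]
rim 3138 ((523.3350219726562, -91.51045227050781), 46.38459777832031)
```

The index sits within 0.5 mm of the red mark, and the knob is at (0.571, 0.011). I go down and swing the lever back.

Call:
drive_tool --pt "0 -0.006 0.045 0 0 0 0" --pt "0 0 0.045 0 0 0 0" --pt "0 0 0 0 0 0 0" --pt "0.015 0 0 0 0 0 0" --pt "0.012 0 0 0 0 0 0"

```text
time: 9.8
position: [0.5901, 0.0056, 0.103]
tool_rot: [-0.029, 1.0, -0.001, 0.01]
ft_force: [13.2, 2.7, 11.4]
grip_width: 0.0002
```

Call:
drive_tool --pt "0.012 0 0 0 0 0 0" --pt "0.012 0 0 0 0 0 0" --pt "0.012 0 0 0 0 0 0" --pt "0.012 0 0 0 0 0 0" --pt "0 0 0 0 0 0 0"

```text
time: 10.42
position: [0.5313, 0.0042, 0.0981]
tool_rot: [-0.03, 1.0, 0.0, -0.002]
ft_force: [0.0, 0.2, 0.3]
grip_width: 0.0004
```

Call:
drive_tool --pt "0.012 0 0 0 0 0 0" --pt "0.01 0 0 0 0 0 0" --pt "0.008 0 0 0 0 0 0" --pt "0 0 0 0 0 0 0"

```text
time: 10.92
position: [0.5074, 0.002, 0.0992]
tool_rot: [-0.03, 1.0, -0.0, 0.004]
ft_force: [5.8, 2.6, -1.0]
grip_width: 0.0006
```

Call:
drive_tool --pt "0.006 0 0 0 0 0 0" --pt "0.004 0 0 0 0 0 0" --pt "0 0 0 0 0 0 0"

```text
time: 11.3
position: [0.5056, 0.0009, 0.1008]
tool_rot: [-0.028, 1.0, -0.001, 0.013]
ft_force: [16.9, 6.2, -2.1]
grip_width: 0.0004
```

Call:
drive_tool --pt "0.004 0 0 0 0 0 0" --pt "0 0 0 0 0 0 0"

```text
time: 11.55
position: [0.5049, 0.0003, 0.1015]
tool_rot: [-0.028, 0.999, -0.002, 0.016]
ft_force: [21.3, 7.9, -1.3]
grip_width: 0.0007
```

```bash
python3 - <<'E'
from idx import *
p,d=robot.camera('scene');m=robot.camera_model('scene');cv2.imwrite('pics/s5.png',cv2.resize(p[150:320,180:360],None,fx=3.2,fy=3.2))
P=unproj(m,*np.meshgrid(np.arange(560),np.arange(420)),d)
for b in blobs(red(p),6):
    v,u=np.nonzero(b[2]&(d>0));print('red',b[0].round(1),b[1],np.median(P[v,u],0).round(4))
E
```

```text
red [390.4 235.3] [381 226  20  21 175] [0.7375 0.235  0.0223]
red [270.6 274.6] [268 273   6   4  14] [ 0.5839 -0.0901  0.0111]
red [205.4 399.2] [191 386  30  28 286] [ 0.7132 -0.422   0.0073]
red [ 97.1 415.2] [ 91 410  15  10 109] [ 0.6522 -0.6014  0.1438]
```

Call:
drive_tool --pt "-0.045 0 0 0 0 0 0" --pt "0 0 -0.06 0 0 0 0" --pt "0 0 -0.06 0 0 0 0.5" --pt "0 -0.06 -0.03 0 0 0 0.5" --pt "0 -0.06 0 0 0 0 0.5"

```text
time: 12.22
position: [0.5426, -0.1122, 0.249]
tool_rot: [-0.032, 0.999, -0.001, 0.002]
ft_force: [0.4, -0.3, -0.3]
grip_width: 0.0227
```

Call:
drive_tool --pt "0 -0.06 0 0 0 0 0.6" --pt "0 -0.06 0 0 0 0 0.6" --pt "0 -0.05 0 0 0 0 0.6" --pt "0 -0.02 0 0 0 0 0.6" --pt "0 0 0 0 0 0 0.6"

```text
time: 12.85
position: [0.5525, -0.3013, 0.2455]
tool_rot: [-0.029, 1.0, 0.001, -0.001]
ft_force: [-0.7, 0.3, 0.4]
grip_width: 0.0521
```

```bash
python3 - <<'E'
from idx import *
o=robot.get_obs();print(o['time'],o['position'].round(4),Ro.from_quat(o['tool_rot']).as_matrix().round(3).tolist(),o['ft_force'].round(1))
m=robot.camera_model('wrist');p,d=robot.camera('wrist');cv2.imwrite('pics/w6.png',p);np.save('pics/w6.npy',d)
P=unproj(m,*np.meshgrid(np.arange(560),np.arange(420)),d);np.save('pics/P6.npy',P)
O=mask(p,(8,180,120),(22,255,255));b=max(blobs(O,100),key=lambda b:b[1][4]);print(b[0],b[1])
v,u=np.nonzero(b[2]&(d>0));q=P[v,u];c=np.median(q,0);
for _ in range(3):
    U,S,V=np.linalg.svd(q-q.mean(0),full_matrices=False);n=V[2]*np.sign(V[2][2]);r=(q-q.mean(0))@n;q=q[abs(r)<.003]
print('n',n.round(4),'tilt',np.degrees(np.arccos(n[2])),'centroid',q.mean(0).round(4),len(q))
mt=robot.camera_model('top');pt,dt=robot.camera('top');cv2.imwrite('pics/t6.png',pt)
Pt=unproj(mt,*np.meshgrid(np.arange(560),np.arange(420)),dt)
for b in blobs(red(pt)[180:250,195:380].copy(),6):
    c=b[0]+[195,180];v,u=np.nonzero(b[2]);print('top red',c,np.median(Pt[v+180,u+195],0).round(4))
w=(abs(Pt[...,2]-.104)<.004)&(dt>0)&(np.hypot(Pt[...,0]-.525,Pt[...,1]+.09)<.06)
q=Pt[w];print('rim top',len(q),cv2.minEnclosingCircle((q[:,:2]*1000).astype(np.float32)))
E
```

```text
12.85 [ 0.5525 -0.3013  0.2455] [[-0.998, -0.059, -0.002], [-0.059, 0.998, 0.002], [0.002, 0.002, -1.0]] [-0.7  0.3  0.4]
[239.64303143  50.61719535] [ 184    3  112   92 6967]
n [-0.5693  0.0552  0.8203] tilt 34.887011545613426 centroid [ 0.4271 -0.3463  0.072 ] 6862
top red [308.15384615 191.76923077] [ 0.5897 -0.087   0.0103]
top red [273.18604651 230.25581395] [0.4824 0.0071 0.1232]
top red [310.05 238.85] [ 0.4614 -0.0937  0.009 ]
rim top 173 ((525.8772583007812, -91.64258575439453), 45.86761474609375)
```

View pics/w6.png

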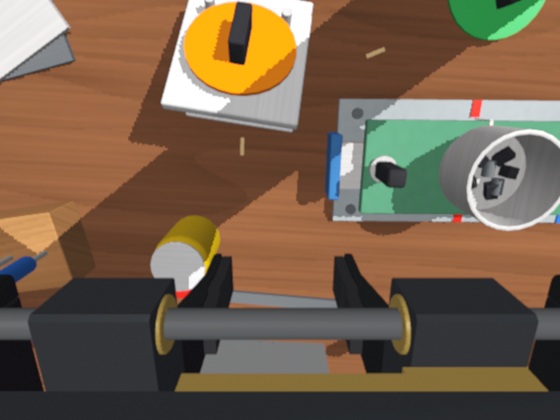

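The view shows the orange lid at (240,50) with its bar running up the slope, the cup (505,180) and the red stripe at (476,108). The knob is back at its initial x and height, so the lever is clamped. Next is the lid centre and the tilted grasp.

```bash
python3 - <<'E'
from idx import *
p=cv2.imread('pics/w6.png');P=np.load('pics/P6.npy')
n=np.array([-.5693,.0552,.8203]);n/=np.linalg.norm(n)
y=np.cross(n,[1,0,0]) ; h=np.array([-n[0],-n[1],0]);h/=np.linalg.norm(h);y=np.cross([0,0,1],h);x=np.cross(y,n)
print('x',x.round(3),'y',y.round(3),'yaw',np.degrees(np.arctan2(h[1],h[0])))
O=mask(p,(8,180,120),(22,255,255));b=max(blobs(O,100),key=lambda b:b[1][4])
v,u=np.nonzero(b[2]);q=P[v,u];c0=np.array([.4271,-.3463,.072]);r=(q-c0)@n;q=q[abs(r)<.003]
xy=np.c_[(q-c0)@x,(q-c0)@y]*1000
c,rad=cv2.minEnclosingCircle(xy.astype(np.float32));print(c,rad)
C=c0+(c[0]*x+c[1]*y)/1000;print('flange top centre',C.round(4),'origin',(C-.004*n).round(4))
roi=P[0:90,190:300].reshape(-1,3);e=(roi-C)@n;w=(e>.022)&(e<.03)&(abs((roi-C)@x)<.04)&(abs((roi-C)@y)<.03)
bq=roi[w];bx=(bq-C)@x*1000;by=(bq-C)@y*1000;print('bar',len(bq),bx.min(),bx.max(),by.min(),by.max(),np.median(by),e[w].max(),cv2.minAreaRect(np.c_[bx,by].astype(np.float32)))
# grasp: tool z=-n, tool y = +-y ; tool x=y x z
o=robot.get_obs();R=Ro.from_quat(o['tool_rot']).as_matrix()
Rt=np.c_[np.cross(y,-n),y,-n]; rv=Ro.from_matrix(R.T@Rt).as_rotvec(degrees=True);print('turn tool',rv,Rt.round(3).tolist())
g=C+.012*n; T=g+.019*(-n); print('TCP grasp',T.round(4),'flange gap', (T-C)@n)
E
```

```text
x [ 0.816 -0.079  0.572] y [ 0.097  0.995 -0.   ] yaw -5.5381541143611575
(-5.650639533996582, -0.6408621072769165) 50.19486999511719
flange top centre [ 0.4224 -0.3465  0.0688] origin [ 0.4247 -0.3467  0.0655]
bar 784 -22.660876653337528 22.59142582256181 -7.009478008156077 7.303008220751219 0.6996946253521079 0.02774561880287929 ((-0.014041900634765625, 0.15808725357055664), (45.24486541748047, 14.267271995544434), 0.4069191813468933)
turn tool [  2.88955287 -34.92720289   8.72351478] [[-0.816, 0.097, 0.569], [0.079, 0.995, -0.055], [-0.572, -0.0, -0.82]]
TCP grasp [ 0.4264 -0.3469  0.063 ] flange gap -0.007
```

The flange fit gives a radius of 50.2 mm, and the bar is centred at 45 × 14 mm, with a tilt of 34.9° and yaw of −5.5°. I tilt the tool and move to hover 100 mm out along the lid normal.

Call:
drive_tool --pt "0 0 0 0.72 -8.73 2.18 0.6" --pt "0 0 0 0.72 -8.73 2.18 0.6" --pt "0 0 0 0.72 -8.73 2.18 0.6" --pt "0 0 0 0.72 -8.73 2.18 0.6" --pt "0 0 0 0 0 0 0.6"

```text
time: 13.58
position: [0.5564, -0.2961, 0.2508]
tool_rot: [0.048, 0.955, -0.014, 0.292]
ft_force: [-0.2, 0.1, -0.2]
grip_width: 0.0524
```

Call:
drive_tool --pt "0.04 -0.0115 -0.006 0 0 0 0.6" --pt "0.04 -0.0115 -0.006 0 0 0 0.6" --pt "0.04 -0.0115 -0.006 0 0 0 0.6" --pt "0.04 -0.0115 -0.006 0 0 0 0.6" --pt "0.04 -0.0115 -0.006 0 0 0 0.6"

```text
time: 14.2
position: [0.4228, -0.3156, 0.2348]
tool_rot: [0.085, 0.971, -0.025, 0.224]
ft_force: [0.7, 0.1, -0.3]
grip_width: 0.0521
```

Call:
drive_tool --pt "0 0 0 0 0 0 0.6" --pt "0 0 0 0 0 0 0.6"

```text
time: 14.45
position: [0.4246, -0.3158, 0.2351]
tool_rot: [0.086, 0.97, -0.025, 0.226]
ft_force: [0.9, 0.7, 0.1]
grip_width: 0.0519
```

```bash
cat > g.py <<'E'
from h import *
o=robot.get_obs();R=Ro.from_quat(o['tool_rot']).as_matrix()
y=np.array([.0965,.9953,0]);n=np.array([-.5693,.0552,.8203]);Rt=np.c_[np.cross(y,-n),y,-n]
T=np.array([.4196,-.3462,.0729])
print(o['q'].round(2),'shift to grasp, tool axes',(R.T@(T-o['position'])).round(4),'turn',Ro.from_matrix(R.T@Rt).as_rotvec(degrees=True).round(2),o['ft_force'].round(1))
E
python3 g.py
```

```text
[-1.05  0.27  1.96  0.56  0.67 -2.85] shift to grasp, tool axes [ 0.0714 -0.0292  0.146 ] turn [-2.87 -8.67 -3.74] [0.9 0.7 0.1]
```

Joint 6 has reached its limit (−2.85). I take the half-turn-equivalent grasp by turning the tool +180° about its z.

Call:
drive_tool --pt "0 0 0 0 0 10.6 0.6" --pt "0 0 0 0 0 10.6 0.6" --pt "0 0 0 0 0 10.6 0.6" --pt "0 0 0 0 0 10.6 0.6" --pt "0 0 0 0 0 10.6 0.6"

```text
time: 15.08
position: [0.4251, -0.3153, 0.2348]
tool_rot: [0.511, 0.829, 0.079, 0.213]
ft_force: [0.6, -0.3, -0.6]
grip_width: 0.0525
```

Call:
drive_tool --pt "0 0 0 0 0 10.6 0.6" --pt "0 0 0 0 0 10.6 0.6" --pt "0 0 0 0 0 10.6 0.6" --pt "0 0 0 0 0 10.6 0.6" --pt "0 0 0 0 0 10.6 0.6"

```text
time: 15.7
position: [0.4251, -0.3153, 0.2348]
tool_rot: [0.828, 0.514, 0.166, 0.155]
ft_force: [-0.7, 1.1, 0.3]
grip_width: 0.0525
```

Call:
drive_tool --pt "0 0 0 0 0 10.6 0.6" --pt "0 0 0 0 0 10.6 0.6" --pt "0 0 0 0 0 10.6 0.6" --pt "0 0 0 0 0 10.6 0.6" --pt "0 0 0 0 0 10.6 0.6"

```text
time: 16.32
position: [0.4251, -0.3153, 0.2348]
tool_rot: [0.97, 0.09, 0.217, 0.065]
ft_force: [-1.1, -0.5, -0.2]
grip_width: 0.0517
```

Call:
drive_tool --pt "0 0 0 0 0 10.6 0.6" --pt "0 0 0 0 0 6 0.6" --pt "0 0 0 0 0 0 0.6" --pt "0 0 0 0 0 0 0.6"

```text
time: 16.82
position: [0.4248, -0.3152, 0.2348]
tool_rot: [0.973, -0.047, 0.224, 0.033]
ft_force: [0.0, 0.5, 0.1]
grip_width: 0.0524
```

```bash
sed -i 's/y=np.array(\[.0965,.9953,0\])/y=-np.array([.0965,.9953,0])/' g.py; python3 g.py
```

```text
[-1.05  0.27  1.96  0.56  0.67  0.21] shift to grasp, tool axes [-0.0734  0.0243  0.1456] turn [2.47 8.79 0.75] [0.  0.5 0.1]
```

Call:
drive_tool --pt "0 0 0 1.2 4.4 0.4 0.6" --pt "0 0 0 1.2 4.4 0.4 0.6" --pt "0 0 0 0 0 0 0.6" --pt "0 0 0 0 0 0 0.6"

```text
time: 17.32
position: [0.4246, -0.3156, 0.2349]
tool_rot: [0.953, -0.048, 0.299, 0.015]
ft_force: [0.1, -0.1, -0.6]
grip_width: 0.0522
```

```bash
python3 g.py
```

```text
[-1.16  0.29  2.04  0.89  0.7  -0.16] shift to grasp, tool axes [-0.0942  0.0309  0.1319] turn [ 0.13  0.03 -0.13] [ 0.1 -0.1 -0.6]
```

Call:
drive_tool --pt "-0.03 0.01 0.01 0 0 0 0.6" --pt "-0.03 0.01 0.01 0 0 0 0.6" --pt "-0.034 0.011 0.01 0 0 0 0.6" --pt "0 0 0 0 0 0 0.6" --pt "0 0 0 0 0 0 0.6"

```text
time: 17.95
position: [0.3625, -0.3402, 0.157]
tool_rot: [0.953, -0.047, 0.3, 0.015]
ft_force: [0.2, -0.0, -0.1]
grip_width: 0.0521
```

```bash
python3 g.py
```

```text
[-1.34  0.45  2.16  1.13  0.64 -0.65] shift to grasp, tool axes [-0.0011  0.0003  0.1018] turn [ 0.1  -0.05 -0.11] [ 0.2 -0.  -0.1]
```

Aligned. I approach along the lid normal and grip.

Call:
drive_tool --pt "-0.001 0 0.03 0 0 0 0.6" --pt "0 0 0.03 0 0 0 0.6" --pt "0 0 0.025 0 0 0 0.6" --pt "0 0 0.016 0 0 0 0.6" --pt "0 0 0 0 0 0 0.6"

```text
time: 18.58
position: [0.42, -0.3453, 0.0734]
tool_rot: [0.953, -0.046, 0.3, 0.015]
ft_force: [-0.9, -0.4, 0.1]
grip_width: 0.0526
```

```bash
python3 g.py
```

```text
[-1.2   0.68  2.12  1.51  0.54 -0.95] shift to grasp, tool axes [-0.0006  0.001   0.0002] turn [ 0.04 -0.07 -0.01] [-0.9 -0.4  0.1]
```

Call:
drive_tool --pt "0 0 0 0 0 0 0" --pt "0 0 0 0 0 0 0" --pt "0 0 0 0 0 0 0" --pt "0 0 0 0 0 0 0" --squeeze 35

```text
time: 19.08
position: [0.4183, -0.346, 0.0733]
tool_rot: [0.953, -0.048, 0.3, 0.015]
ft_force: [0.2, 0.1, 0.1]
grip_width: 0.0203
```

```bash
python3 g.py
```

```text
[-1.21  0.68  2.12  1.51  0.54 -0.95] shift to grasp, tool axes [0.0009 0.0001 0.0011] turn [ 0.14 -0.03 -0.19] [0.2 0.1 0.1]
```

Call:
drive_tool --pt "0 0 0 0 0 0 0" --pt "0 0 0 0 0 0 0" --pt "0 0 0 0 0 0 0"

```text
time: 19.45
position: [0.4184, -0.3458, 0.0731]
tool_rot: [0.953, -0.048, 0.3, 0.015]
ft_force: [-2.8, 0.2, 4.2]
grip_width: 0.0139
```

Call:
drive_tool --pt "0 0 -0.01 0 0 0 0" --pt "0 0 -0.02 0 0 0 0" --pt "0 0 -0.03 0 0 0 0" --pt "0 0 -0.04 0 0 0 0" --pt "0 0 0 0 0 0 0"

```text
time: 20.08
position: [0.3606, -0.3408, 0.1565]
tool_rot: [0.953, -0.048, 0.3, 0.017]
ft_force: [-0.1, 0.2, -0.9]
grip_width: 0.014
```

Lid held (14 mm). I raise it and level the tool.

Call:
drive_tool --pt "0.03 0 -0.033 0 0 0 0" --pt "0.03 0 -0.033 0 0 0 0" --pt "0.03 0 0.01 0 0 0 0" --pt "0.04 0 0.02 0 0 0 0" --pt "0 0 0 0 0 0 0"

```text
time: 20.7
position: [0.4497, -0.3483, 0.2588]
tool_rot: [0.953, -0.046, 0.3, 0.015]
ft_force: [-0.8, -0.0, -0.9]
grip_width: 0.0138
```

Call:
drive_tool --pt "0 0 0 0 -8.73 0 0" --pt "0 0 0 0 -8.73 0 0" --pt "0 0 0 0 -8.73 0 0" --pt "0 0 0 0 -8.7 0 0" --pt "0 0 0 0 0 0 0"

```text
time: 21.32
position: [0.449, -0.3474, 0.2569]
tool_rot: [0.999, -0.047, 0.008, -0.002]
ft_force: [0.2, 0.5, -1.2]
grip_width: 0.0137
```

```bash
cat > t.py <<'E'
from h import *
o=robot.get_obs();R=Ro.from_quat(o['tool_rot']).as_matrix();y=-np.array([.0965,.9953,0]);z=np.array([0,0,-1.]);Rt=np.c_[np.cross(y,z),y,z]
T=np.array([.5245,-.0912,.16])
print(o['time'],o['q'].round(2),o['position'].round(4),'turn',Ro.from_matrix(R.T@Rt).as_rotvec(degrees=True).round(2),'shift',(R.T@(T-o['position'])).round(4),o['ft_force'].round(1),o['grip_width'].round(4))
E
python3 t.py
```

```text
Traceback (most recent call last):
  File "t.py", line 4, in <module>
    print(o['time'],o['q'].round(2),o['position'].round(4),'turn',Ro.from_matrix(R.T@Rt).as_rotvec(degrees=True).round(2),'shift',(R.T@(T-o['position'])).round(4),o['ft_force'].round(1),o['grip_width'].round(4))
                                                                                                                                                                                          ^^^^^^^^^^^^^^^^^^^^^
AttributeError: 'float' object has no attribute 'round'
```

Call:
drive_tool --pt "0.0085 -0.044 0 0 0 0 0" --pt "0.0085 -0.044 0 0 0 0 0" --pt "0.0085 -0.044 0 0 0 0 0" --pt "0.0085 -0.044 0 0 0 0 0" --pt "0.0085 -0.044 0 0 0 0 0"

```text
time: 21.95
position: [0.5094, -0.1314, 0.2586]
tool_rot: [0.999, -0.049, 0.007, -0.003]
ft_force: [-0.1, 0.2, -0.4]
grip_width: 0.0139
```

Call:
drive_tool --pt "0.0085 -0.042 0.02 0 0 0 0" --pt "0 0 0 0 0 0 0" --pt "0 0 0 0 0 0 0"

```text
time: 22.32
position: [0.5229, -0.0925, 0.2395]
tool_rot: [0.999, -0.049, 0.007, -0.002]
ft_force: [0.5, 0.1, -0.9]
grip_width: 0.0137
```

```bash
sed -i "s/o\['grip_width'\].round(4)/o['grip_width']/" t.py; python3 t.py; python3 - <<'E'
from idx import *
o=robot.get_obs();m=robot.camera_model('wrist');p,d=robot.camera('wrist');cv2.imwrite('pics/w7.png',p);np.save('pics/w7.npy',d)
print('cam',-m['R'].T@m['t'])
P=unproj(m,*np.meshgrid(np.arange(560),np.arange(420)),d)
O=mask(p,(8,180,120),(22,255,255));b=max(blobs(O,100),key=lambda b:b[1][4]);v,u=np.nonzero(b[2]&(d>0));q=P[v,u];print(b[1],'orange',q.min(0).round(4),q.max(0).round(4),np.median(q,0).round(4))
top=q[abs(q[:,2]-np.percentile(q[:,2],70))<.002]
U,S,V=np.linalg.svd(top-top.mean(0),full_matrices=False);print('n',(V[2]*np.sign(V[2][2])).round(3),cv2.minEnclosingCircle((top[:,:2]*1000).astype(np.float32)),len(top))
w=(abs(P[...,2]-.104)<.003)&(d>0)&(np.hypot(P[...,0]-.525,P[...,1]+.09)<.055)
q=P[w];print('rim',len(q),cv2.minEnclosingCircle((q[:,:2]*1000).astype(np.float32)) if len(q)>5 else '')
E
```

```text
22.325 [-0.39  0.37  1.66  0.01  1.1   1.27] [ 0.5229 -0.0925  0.2395] turn [-0.23 -0.84 -0.08] shift [ 0.0003 -0.0011  0.0795] [ 0.5  0.1 -0.9] 0.013742820927176479
cam [ 0.60470189 -0.10129192  0.40384574]
[  189   174   188   108 13695] orange [ 0.3861 -0.1992 -0.0007] [0.5731 0.0374 0.3176] [ 0.545  -0.0961  0.2337]
n [-0.016 -0.003  1.   ] ((523.3573608398438, -92.76775360107422), 49.8704948425293) 13217
rim 587 ((538.8363037109375, -94.13452911376953), 43.10520553588867)
```

View pics/w7.png

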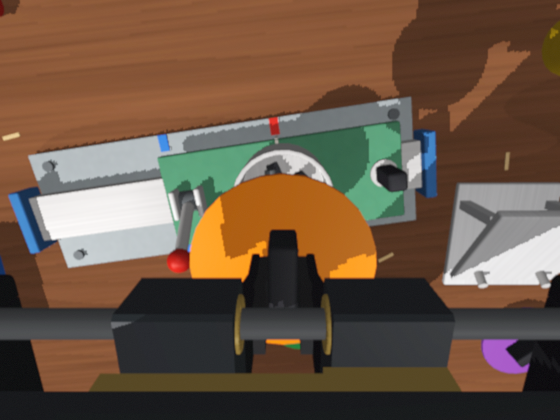

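The view shows the lid held level with the cup mouth behind it (285,170), the lever knob at (179,260) on the robot side (clamped), and the red stripe (275,126) opposite the white tick. I fit the visible rim arc.

```bash
python3 - <<'E'
from idx import *
from scipy.optimize import least_squares
p=cv2.imread('pics/w7.png');d=np.load('pics/w7.npy');m=robot.camera_model('wrist')
P=unproj(m,*np.meshgrid(np.arange(560),np.arange(420)),d)
w=(abs(P[...,2]-.104)<.003)&(d>0)&(np.hypot(P[...,0]-.525,P[...,1]+.09)<.055)&(P[...,0]>.53)
q=P[w];s=least_squares(lambda c:np.hypot(q[:,0]-c[0],q[:,1]-c[1])-.044,[.524,-.09],loss='soft_l1',f_scale=.001)
print(len(q),q[:,0].min(),s.x,np.std(s.fun))
for b in blobs(red(p),40): print(b[0],plane(m,*b[0],.008).round(4))
E
```

```text
593 0.534101932406008 [ 0.52467797 -0.09328796] 0.0011734883576417262
[1.09090909 9.34090909] [0.7261 0.173  0.008 ]
[273.69285714 125.05      ] [ 0.5862 -0.089   0.008 ]
[177.94331066 261.15646259] [0.4347 0.0467 0.008 ]
```

Call:
drive_tool --pt "0.0013 -0.0005 0.03 -0.2 -0.8 0 0" --pt "0 0 0.03 0 0 0 0" --pt "0 0 0.03 0 0 0 0" --pt "0 0 0.02 0 0 0 0" --pt "0 0 0 0 0 0 0"

```text
time: 23.0
position: [0.5248, -0.0929, 0.1291]
tool_rot: [0.999, -0.05, -0.001, -0.0]
ft_force: [0.2, 0.7, -1.0]
grip_width: 0.0136
```

```bash
sed -i "s/.5245,-.0912,.16/.5245,-.0920,.114/" t.py; python3 t.py
```

```text
23.0 [-0.39  0.54  1.75  0.    0.85  1.29] [ 0.5248 -0.0929  0.1291] turn [-0.03  0.06 -0.2 ] shift [-0.0004 -0.0008  0.0151] [ 0.2  0.7 -1. ] 0.013635669710206024
```

Call:
drive_tool --pt "-0.0003 -0.0005 0.004 0 0 0 0" --pt "0 0 0.003 0 0 0 0" --pt "0 0 0 0 0 0 0"

```text
time: 23.38
position: [0.526, -0.0914, 0.1236]
tool_rot: [0.999, -0.049, 0.001, 0.0]
ft_force: [-0.0, -0.0, -1.6]
grip_width: 0.0138
```

Call:
drive_tool --pt "0 0 0.003 0 0 0 0" --pt "0 0 0 0 0 0 0"

```text
time: 23.62
position: [0.5257, -0.0912, 0.1201]
tool_rot: [0.999, -0.049, 0.001, 0.0]
ft_force: [0.1, 1.1, -0.7]
grip_width: 0.0139
```

Call:
drive_tool --pt "0 0 0.003 0 0 0 0" --pt "0 0 0 0 0 0 0"

```text
time: 23.88
position: [0.5254, -0.0916, 0.1173]
tool_rot: [0.999, -0.049, 0.0, 0.001]
ft_force: [-1.1, -2.5, 0.1]
grip_width: 0.0135
```

Entering the mouth without resistance; I continue down.

Call:
drive_tool --pt "0 0 0.002 0 0 0 0" --pt "0 0 0.001 0 0 0 0" --pt "0 0 0 0 0 0 0"

```text
time: 24.25
position: [0.5256, -0.0915, 0.1151]
tool_rot: [0.999, -0.049, 0.001, 0.001]
ft_force: [-2.1, -1.1, 9.0]
grip_width: 0.0136
```

Call:
drive_tool --pt "0 0 0.0015 0 0 0 0" --pt "0 0 0 0 0 0 0"

```text
time: 24.5
position: [0.5257, -0.0916, 0.1151]
tool_rot: [0.999, -0.049, 0.001, 0.001]
ft_force: [-5.7, -1.2, 18.3]
grip_width: 0.0136
```

The flange bottomed (z force rises while z holds at 0.115, about the predicted height). I release, retreat and check.

Call:
drive_tool --pt "0 0 -0.002 0 0 0 0.1" --pt "0 0 0 0 0 0 0.5" --pt "0 0 0 0 0 0 0.5" --pt "0 0 0 0 0 0 0.5" --pt "0 0 -0.02 0 0 0 0.5"

```text
time: 25.12
position: [0.5247, -0.0907, 0.1333]
tool_rot: [0.999, -0.049, -0.001, -0.0]
ft_force: [0.2, 0.3, 0.2]
grip_width: 0.0416
```

Call:
drive_tool --pt "0 0 -0.04 0 0 0 0.5" --pt "0 0 -0.06 0 0 0 0.5" --pt "-0.05 0 -0.01 0 0 0 0.5" --pt "-0.05 0 0 0 0 0 0.5" --pt "0 0 0 0 0 0 0.5"

```text
time: 25.75
position: [0.4217, -0.0796, 0.244]
tool_rot: [0.999, -0.049, -0.001, -0.001]
ft_force: [1.1, 0.2, 0.3]
grip_width: 0.0433
```

```bash
python3 - <<'E'
from idx import *
o=robot.get_obs();print(o['time'],o['position'],o['ft_force'])
ims=[]
for n in('wrist','top','scene'):
    m=robot.camera_model(n);p,d=robot.camera(n);cv2.imwrite(f'pics/f_{n}.png',p);ims.append(p)
    P=unproj(m,*np.meshgrid(np.arange(560),np.arange(420)),d)
    O=mask(p,(8,170,100),(22,255,255));O[(np.hypot(P[...,0]-.525,P[...,1]+.09)>.07)|(d==0)|(abs(P[...,2]-.108)>.012)]=0
    v,u=np.nonzero(O);q=P[v,u]
    if len(q)>100:
        q=q[abs(q[:,2]-np.median(q[:,2]))<.004];V=np.linalg.svd(q-q.mean(0),full_matrices=False)[2][2]
        print(n,len(q),'z top',np.median(q[:,2]).round(4),'n',(V*np.sign(V[2])).round(3),cv2.minEnclosingCircle((q[:,:2]*1000).astype(np.float32)))
    for b in blobs(red(p),6):
        k=b[2]&(d>0);Q=np.median(P[k],0)
        if abs(Q[0]-.525)<.09 and abs(Q[1]+.05)<.12: print('  red',b[0].round(1),Q.round(4))
a=cv2.resize(ims[0],(400,300));s=cv2.resize(ims[2][180:320,180:367],(400,300));cv2.imwrite('pics/fin.png',np.hstack([a,s]))
E
```

```text
25.75 [ 0.42170284 -0.07960186  0.24396975] [1.07628547 0.18504595 0.31901403]
wrist 11927 z top 0.1089 n [0.001 0.    1.   ] ((525.7278442382812, -91.82463836669922), 49.92942810058594)
  red [172.3 142.2] [0.4824 0.0028 0.1241]
  red [292.6 143. ] [ 0.4586 -0.0947  0.0108]
top 964 z top 0.1079 n [-0.004  0.001  1.   ] ((526.85205078125, -90.89192199707031), 49.25932693481445)
  red [307.9 191.4] [ 0.592  -0.0867  0.0112]
  red [273.4 230.3] [0.4824 0.007  0.1236]
  red [266.3 207.3] [ 0.4833 -0.0018  0.1221]
  red [269.5 274. ] [ 0.5805 -0.0902  0.0102]
```

View pics/fin.png

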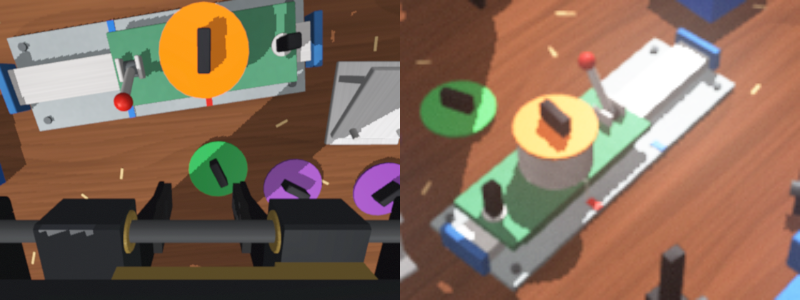

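The picture shows the orange lid level on the cup, the lever leaning towards the robot, and the carriage at the red stripe with the gripper clear. The flange top is at 0.108–0.109 m, tilt is under 0.3°, and the knob is back at its clamped place. I hand in.

```bash
python3 -c "
from rig import robot
print(robot.hand_in())"
```

```text
the job is handed in; nothing more can be done
None
```

The job is done and handed in at about 26 s on the robot's clock. The hand-in reports no verdict, so the results below are from my own last checks.

I pushed the lever over to its stop, slid the carriage 71 mm by the post to the red mark, and pushed the lever back to its stop. I then took the orange lid off its rest with a 35° tilted grip, levelled it, set it on the cup and let go.

**Last checks:**
- **Lid:** flange top at 0.108–0.109 m (0.108 m expected when seated) and tilt under 0.3°. Its centre is within about 2 mm of the cup's.
- **Carriage:** index line about 1 mm or less from the red mark.
- **Lever:** knob back at its clamped position, judged from its height and its place across the rail.
- **Gripper:** clear of everything, with only about 1 N on the force sensor.

**What disagreed or went wrong:**
- The wrist and top cameras differ by 1–3 mm in x on the cup centre, which is within their calibration. The lid still slid into the mouth without resistance.
- One rim reading, taken with the cup partly out of view, put the carriage 8 mm off. I discarded it in favour of the white tick and a full rim fit.
- Joint 6 reached its limit during the first tilt, so I used the half-turned grasp instead.
- I did not measure the bystanders' positions again, but nothing touched them as far as the pictures and forces show.

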